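# Check the trolley's brake lever stops short of the bar

## Task

Check the red brake lever of the stock trolley handle: with the backs of your fingers, gently press it in towards its handlebar until it comes up against its stop, hold it there for a good second, then let it spring all the way out and move clear. Only push it: do not pinch the lever or squeeze it against the bar, and leave the black lever, both handlebars and the loose things on the bench alone.

Things in the scene. Friction and masses are not known exactly. Their poses are not given: they have to be found in the camera images.
- red_stand: fixed stand of the red lever, base plate 130 x 150 mm, 10 mm thick; origin on the bench straight below the handlebar's axis. y along the handlebar; the lever stands out on the -x side (towards the robot), hinged at its +y end, free end towards -y, leaning outward 0.36 rad when let go.
- red_bar: fixed post and handlebar end on red_stand: 25 mm tube with black rubber hand grip (32 mm diameter), level along y at 150 mm height from y = -140 to +120 mm, held by a dark block (top 173 mm high, y = +27 to +63 mm) on a grey post. Axes and origin as red_stand.
- red_blade: red plastic blade of the red lever, 150 mm long (round end 18 mm across), 10 thick, 18 tall, middle 150 mm above the bench. Origin = press point: on the outer face (away from the bar), mid height, 49 mm short of the free end. x: level, into the blade, the way to press; -y: along it to the free end; z up. To the stop the origin moves 33 mm and the blade turns 0.30 rad about +z, leaving about 20 mm to the grip.
- red_lever (a joint): red lever's upright hinge, rad: 0 = sprung fully out, grows as it is pressed in towards the handlebar, hard stop at 0.30. Pivot: at +110 mm y, +5 mm x from the red_blade origin. Its spring needs about 1.5 N at the press point to start, 4.5 N just before the stop; let go, it springs back to 0.
- black_stand: fixed stand of the black lever, base plate 130 x 150 mm, 10 mm thick; origin on the bench straight below the handlebar's axis. y along the handlebar; the lever stands out on the -x side (towards the robot), hinged at its +y end, free end towards -y, leaning outward 0.36 rad when let go.
- black_bar: fixed post and handlebar end on black_stand: 25 mm tube with black rubber hand grip (32 mm diameter), level along y at 150 mm height from y = -140 to +120 mm, held by a dark block (top 173 mm high, y = +27 to +63 mm) on a grey post. Axes and origin as black_stand.
- black_blade: black plastic blade of the black lever, 150 mm long (round end 18 mm across), 10 thick, 18 tall, middle 150 mm above the bench. Origin = press point: on the outer face (away from the bar), mid height, 49 mm short of the free end. x: level, into the blade, the way to press; -y: along it to the free end; z up. To the stop the origin moves 33 mm and the blade turns 0.30 rad about +z, leaving about 20 mm to the grip.
- black_lever (a joint): black lever's upright hinge, rad: 0 = sprung fully out, grows as it is pressed in towards the handlebar, hard stop at 0.30. Pivot: at +110 mm y, +5 mm x from the black_blade origin. Its spring needs about 1.5 N at the press point to start, 4.5 N just before the stop; let go, it springs back to 0.
- can: blue spray can with white cap, 56 mm diameter, 130 mm tall, standing loose beyond the stands; origin at the centre of its underside, z up
- wrench: loose steel wrench, 170 mm long, lying on the bench between the stands, on the robot side; origin under its middle, x along it
- bolt: loose big hex bolt standing on its head between the stands, head 30 mm across and 12 mm tall, 67 mm tall in all; origin at the centre of its underside, z up
There are look-alikes about, which are no part of the job. Of the things that look like the bolt, the middle-sized one is meant. There is more than one size of the can; the job needs the larger.

How it is judged:
On the way, in this order (a step that is already met when the one before it is completed fails the run):
1. the red lever is pressed in against its stop by the fingers and held there (value of joint red_lever above 0.27 rad and contact force between the fingers and red_blade above 2 N), for 0.7 s.
2. the red lever is let all the way out again (value of joint red_lever below 0.02 rad), for 0.2 s.
At the end, for the whole second after the job is handed in: after having been held against its stop (joint above 0.27 rad, pushed by the fingers, for 0.7 s), the red lever is fully out (below 0.02 rad), the black lever too, and can, wrench and bolt are within 10 mm of where they stood, can and bolt upright (value of joint each of red_lever, black_lever below 0.02 rad and distance of each of can, wrench, bolt from where it was at the start of the episode below 0.01 m and angle between each of can, bolt's own z axis and vertical below 0.1 rad); the robot touches nothing.
It fails at once if the red lever is forced: pushed with more than 40 N (contact force between any of the fingers, the arm and red_blade above 40 N).
It fails at once if the red blade is pinched or straddled: the grasp point between the fingers comes level with the blade's thickness while the fingers touch it (contact force between the fingers and red_blade above 0.5 N and x of the grasp point in the frame of red_blade above 0.002 m).
It fails at once if the black lever is pressed or bumped (value of joint black_lever above 0.03 rad or contact force between any of the fingers, the arm and black_blade above 2 N).
It fails at once if the robot bumps or squeezes a handlebar or its post (contact force between any of the fingers, the arm and red_bar above 2 N or contact force between any of the fingers, the arm and black_bar above 2 N).
It fails at once if a loose thing is moved, lifted or knocked over (distance of any of can, wrench, bolt from where it was at the start of the episode above 0.015 m).
It also fails if it takes over 38 s, if anything falls off the work surface, if the arm or the gripper's body presses on something with over 40 N, if the wrist force passes 120 N, or if a joint passes its speed limit or range.

## Robot

A 7-joint arm with a two-finger parallel gripper is mounted at the origin on the work surface. World frame = base frame: x ahead of the robot, y to its left, z up, the work surface at z = 0. Lengths are in m, angles in rad, forces in N, time in s.
With the tool pointing down it reaches from about 0.35 to 0.9 m from the base axis. Payload 8.1 kg.
Tool frame: the origin (TCP) lies on the mounting face of the last link; the fingertips stand 178 mm ahead of it and the grasp point (between the pads) lies 159 mm ahead of it (tips_ahead is the distance from the TCP to the fingertips, in m); z points along the fingers, y is the direction in which the jaws open and shut (so a half turn about z gives the same grasp; the last joint's range is limited). The gripper opens to 92 mm and grips with 3 to 60 N. Pads are 19 mm wide; open, the fingers measure 130 mm over their backs; the gripper's body (75 mm by 190 mm) begins 47 mm behind the grasp point.
Start: joints at [-1.432, 0.434, 0.025, 1.573, -0.012, 1.134, -0.075], TCP at [0.15, 0.607, 0.405] pointing down, gripper open.
Joint ranges: [-2.62, 2.62], [-0.44, 2.09], [-1.27, 1.32], [0.08, 2.57], [-1.32, 4.46], [0.12, 2], [-2.74, 2.74]. Speed limits (rad/s): [2.22, 2.22, 3.01, 3.01, 3.14, 3.14, 3.14].

## Interface

Orientations are given as a 3x3 rotation matrix whose columns are the frame's x, y, z axes.
In Python, from rig import observe, get_image, camera_info, hand_in, recognise, outline_of, tips_ahead gives the robot as it stands.
- The arm moves only by the tool play_rows, never from a script. Its argument "targets" is a list of rows, each a list of 5 numbers: the opening in per cent of the stroke, from 0 (shut) to 100 (fully open), then the shift along the tool's x, y, z in mm, then the turn about the tool's z in rad. In form: [[jaw, x, y, z, twist], ...]. A call has 1 to 8 rows; each row shifts and turns the pose as measured when the row begins, along the tool's axes as they then stand; what a row does not reach is not made up. A row lasts 1/10 s, in which the tool goes at most 50 mm and 8.59 degrees, less where a joint would pass 70% of its speed; a pose out of reach is approached as far as the arm can. A call with a gripper value outside its range is refused whole. The fingers move at their own pace and stop on an object; "grip_force" is the grip in N (left out, the last holds). Time passes only in rows, so rows that do not move let the fingers close. It gives the time, the measured TCP pose, the force and the opening at its end, in the units of the state.
- observe(): the state, without advancing time (a new reading comes with each control period).
- get_image(name): name is "side" or "top" or "wrist"; returns the picture (384x512x3 uint8, blue, green, red); there is no depth.
- camera_info(name): a dict with "fx", "fy", "cx", "cy" (pixels), "k1" (the pictures are not rectified: a ray, as slopes to the right and down, at radius r is drawn at 1 + k1 r^2 times it, then the intrinsics apply), "world_from_camera" (4x4, takes a point from camera to world coordinates). Camera axes: x right, y down, z forward; pixel columns grow to the right and rows downward; lengths in m; the calibration is good to about 2 mm. A picture is of the moment at which its call begins: read the wrist's pose just before it. camera_info takes no time and is no camera call; for the wrist camera it gives the pose at the moment of the call.
- hand_in(): hands the job in, once; it reports no verdict.
Trained networks look in the newest picture that a camera, given by its name, has taken for a name from the list of things; names that differ only in an ending like _2 or _b are one class to them, and where a whole thing is asked for, a point or a joint stands for the part that bears it (a point fixed in the world has none). Each returns a list of dicts, best first, with "confidence" (0 to 1); they miss things now and then, are a little off and sometimes report something else, mostly with a low value. They report only what shows in the picture. A call takes as long as a camera call. They do not tell look-alikes from the thing itself.
- recognise(camera, name): "rect" ([left, top, right, bottom] in pixels, round what is visible of it).
- outline_of(camera, name): "mask" (384x512 bool, what is visible of it) and "rect" ([left, top, right, bottom] in pixels, round what is visible of it).
The state is a dict: "time": time; "joint_positions": joint angles; "joint_vel": joint speeds; "joint_efforts": joint torques, N m; "tool_pos": TCP position; "ee_rot": TCP orientation; "contact_force": force on the tool from outside, world axes, zero at the start; "ft_torque": the same for the moment, N m; "gripper_width": finger opening in m.
Only numpy, scipy, OpenCV 4.12 (cv2) and the standard library are available. Lean on these libraries where they do the work, as an engineer would, in place of code of your own. Each camera call takes 0.05 s, during which the arm holds its last target.

## Working session

There is one attempt and no reset: what is moved stays moved. The work goes in short steps, Python scripts to look and compute and a tool call to move; the robot and the scene stay as the last step left them, time stands still between calls to the robot, and variables do not carry over. Pictures are saved under pics/ and viewed, and the job is handed in when it is done.

Besides the shell and the picture viewer there is one more tool, called after ">>>" as name([rows], argument=value, ...), one row to a line, values as JSON. play_rows: Moves the arm, as the interface text tells. Its arguments: {"type":"object","properties":{"targets":{"type":"array"},"grip_force":{"type":"number"}},"required":["targets"]}

```bash
mkdir -p pics; ls; python3 - <<'E'
from rig import *
import cv2,numpy as np
o=observe()
for k in o: print(k,np.round(o[k],3).tolist())
for n in ["side","top","wrist"]:
    im=get_image(n); cv2.imwrite(f"pics/{n}0.png",im)
    c=camera_info(n); print(n,{k:(np.round(v,4).tolist()) for k,v in c.items()})
E
```

```text
pics
time 0.0
joint_positions [-1.432, 0.435, 0.025, 1.574, -0.012, 1.134, -0.075]
joint_vel [-0.001, 0.001, -0.001, -0.001, 0.001, 0.0, 0.001]
joint_efforts [0.001, -66.786, 0.985, -31.447, -0.06, 0.043, 0.0]
tool_pos [0.15, 0.607, 0.404]
ee_rot [[-0.971, 0.24, -0.0], [0.24, 0.971, -0.002], [-0.0, -0.002, -1.0]]
contact_force [0.067, 1.207, 0.657]
ft_torque [-0.008, -0.038, -0.013]
gripper_width 0.092
side {'fx': 351.5081, 'fy': 351.5081, 'cx': 256.4383, 'cy': 187.0066, 'k1': -0.0253, 'world_from_camera': [[0.994, 0.0822, -0.0716, 0.6922], [0.1089, -0.7233, 0.6819, -0.5004], [0.0043, -0.6856, -0.7279, 0.648], [0.0, 0.0, 0.0, 1.0]]}
top {'fx': 456.0117, 'fy': 456.0117, 'cx': 261.0801, 'cy': 186.5849, 'k1': -0.1575, 'world_from_camera': [[-0.0204, -0.9956, 0.0915, 0.5532], [-0.9996, 0.0219, 0.0155, 0.0021], [-0.0174, -0.0912, -0.9957, 1.147], [0.0, 0.0, 0.0, 1.0]]}
wrist {'fx': 278.8741, 'fy': 278.8741, 'cx': 256.2109, 'cy': 188.553, 'k1': -0.0232, 'world_from_camera': [[0.2399, 0.9411, 0.2383, 0.0866], [0.9708, -0.2324, -0.0597, 0.6226], [-0.0008, 0.2457, -0.9694, 0.3844], [0.0, 0.0, 0.0, 1.0]]}
```

View pics/side0.png

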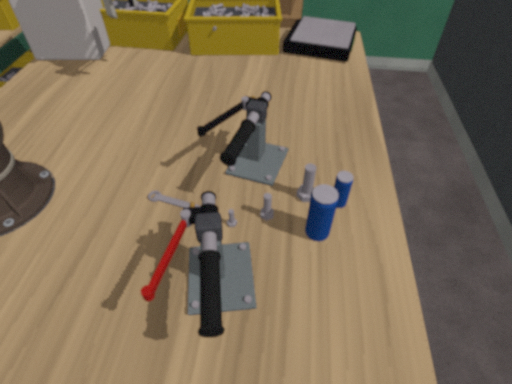

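View pics/top0.png

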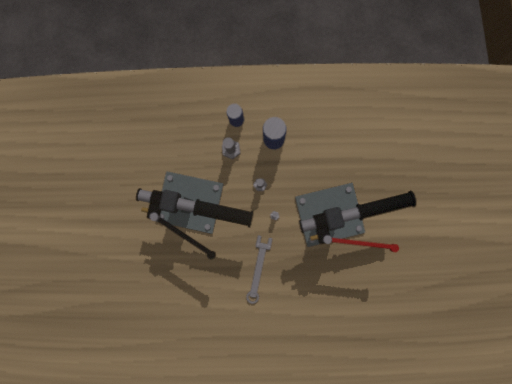

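```bash
python3 - <<'E'
from rig import *
import cv2,numpy as np
for n in ["side","top"]:
    im=get_image(n)
    for t in ["red_blade","black_blade","red_stand","red_bar","black_bar","can","wrench","bolt"]:
        print(n,t,[(np.round(r['rect']).tolist(),round(r['confidence'],2)) for r in recognise(n,t)][:4])
E
```

```text
side red_blade [([138.0, 220.0, 187.0, 301.0], 0.75)]
side black_blade [([198.0, 103.0, 244.0, 136.0], 0.84)]
side red_stand [([140.0, 192.0, 256.0, 338.0], 0.96)]
side red_bar [([189.0, 191.0, 224.0, 339.0], 0.61)]
side black_bar [([220.0, 92.0, 271.0, 164.0], 0.79), ([142.0, 214.0, 189.0, 304.0], 0.37)]
side can [([337.0, 170.0, 354.0, 208.0], 0.73), ([305.0, 186.0, 337.0, 241.0], 0.72)]
side wrench [([149.0, 193.0, 190.0, 208.0], 0.56)]
side bolt [([297.0, 168.0, 316.0, 206.0], 0.6), ([228.0, 211.0, 236.0, 229.0], 0.57)]
top red_blade []
top black_blade [([162.0, 219.0, 215.0, 257.0], 0.63), ([136.0, 190.0, 254.0, 228.0], 0.16)]
top red_stand [([295.0, 183.0, 418.0, 251.0], 0.62)]
top red_bar [([297.0, 191.0, 419.0, 244.0], 0.84)]
top black_bar [([132.0, 189.0, 255.0, 228.0], 0.59)]
top can [([223.0, 102.0, 246.0, 127.0], 0.77), ([264.0, 116.0, 291.0, 150.0], 0.71)]
top wrench [([244.0, 236.0, 271.0, 303.0], 0.6)]
top bolt [([222.0, 137.0, 240.0, 158.0], 0.84)]
```

Side view: red lever from its hinge at about (186,215) to its free end at (150,293). Top view: hinge (327,239), free end (394,248), bar end (412,199). Black lever is on the left, well away. Next I'll measure the red parts.

```bash
cat > h.py <<'E'
import numpy as np,cv2
from rig import *
def ray(n,uv,c=None):
    c=c or camera_info(n)
    K=np.array([[c['fx'],0,c['cx']],[0,c['fy'],c['cy']],[0,0,1.]])
    p=cv2.undistortPoints(np.array(uv,float).reshape(-1,1,2),K,np.array([c['k1'],0,0,0,0.])).reshape(-1,2)
    T=np.array(c['world_from_camera']); d=np.c_[p,np.ones(len(p))]@T[:3,:3].T
    return T[:3,3],d
def onz(n,uv,z):
    o,d=ray(n,uv); return o+d*((z-o[2])/d[:,2])[:,None]
def proj(n,P):
    c=camera_info(n);T=np.linalg.inv(np.array(c['world_from_camera']));P=np.atleast_2d(P)
    q=P@T[:3,:3].T+T[:3,3]
    K=np.array([[c['fx'],0,c['cx']],[0,c['fy'],c['cy']],[0,0,1.]])
    return cv2.projectPoints(q,np.zeros(3),np.zeros(3),K,np.array([c['k1'],0,0,0,0.]))[0].reshape(-1,2)
def red(im):
    h=cv2.cvtColor(im,cv2.COLOR_BGR2HSV)
    m=((h[...,0]<8)|(h[...,0]>172))&(h[...,1]>150)&(h[...,2]>70)
    m=m.astype(np.uint8)
    k,l,s,_=cv2.connectedComponentsWithStats(m)
    b=1+np.argmax(s[1:,4]); return l==b
E
python3 - <<'E'
from h import *
for n in ["top","side"]:
    im=get_image(n); m=red(im); v,u=np.nonzero(m); print(n,m.sum(),u.min(),u.max(),v.min(),v.max())
    pts=np.c_[u,v].astype(float)
    W=onz(n,pts,0.157 if n=="top" else .152)[:,:2]
    mu=W.mean(0); _,s,vt=np.linalg.svd(W-mu); d=vt[0]; d=d if d[1]<0 else -d
    t=(W-mu)@d; print("mean",mu,"dir",d,"ang",np.arctan2(d[0],-d[1]), "ends",mu+d*t.min(),mu+d*t.max(),"len",np.ptp(t), 'w',np.ptp((W-mu)@vt[1]))
    x0,y0=int(u.mean()-65),int(v.mean()-65)
    cr=im[max(0,y0):y0+130,x0:x0+150]
    cv2.imwrite(f"pics/{n}_crop.png",cv2.resize(cr,None,fx=4.5,fy=4.5,interpolation=cv2.INTER_CUBIC)); print(x0,y0)
E
```

```text
top 305 332 398 238 251
mean [ 0.51420785 -0.2123163 ] dir [-0.1509039  -0.98854844] ang -0.1514825845430201 ends [ 0.52613982 -0.13415176] [ 0.50406655 -0.27875043] len 0.14627372883014744 w 0.01617794919843558
303 178
side 832 141 185 220 300
mean [ 0.51269863 -0.21861176] dir [-0.14057713 -0.99006973] ang -0.14104430861337808 ends [ 0.52505373 -0.1315961 ] [ 0.50337228 -0.28429628] len 0.1542317487370546 w 0.024919693775540472
98 198
```

```bash
python3 - <<'E'
from h import *
# look for bar in outline
for n in ["top","side"]:
    get_image(n); r=outline_of(n,"red_bar")
    for q in r[:2]:
        m=q['mask'];v,u=np.nonzero(m);print(n,q['confidence'],q['rect'],m.sum())
E
```

```text
top 0.85 [301.2, 192.6, 419.8, 239.9] 1914
side 0.8 [186.9, 189.8, 225.5, 340.4] 3375
```

View pics/top_crop.png

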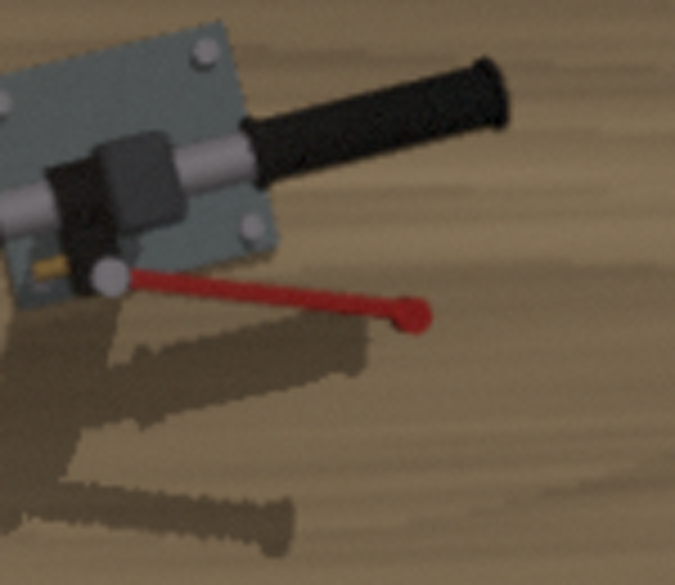

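View pics/side_crop.png

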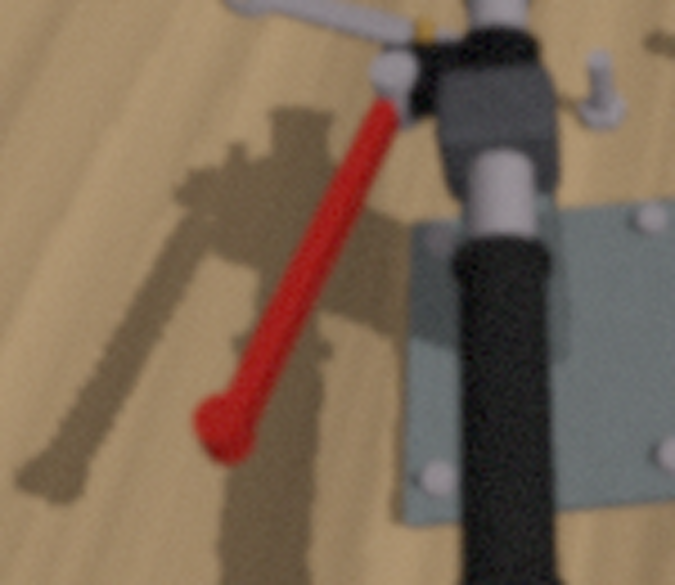

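```bash
cat >> h.py <<'E'
def rows_to(goal,yaw,n):
    """split straight move + twist to goal TCP / tool-y yaw into n rows in tool axes"""
    o=observe(); p=np.array(o['tool_pos']); R=np.array(o['ee_rot']); goal=np.array(goal,float)
    y0=np.arctan2(R[1,1],R[0,1]); dt=-(yaw-y0)/n
    out=[]
    for i in range(n):
        d=R.T@((goal-p)/n)*1000; out.append([0]+np.round(d,0).tolist()+[round(dt,3)])
        c,s=np.cos(dt),np.sin(dt); R=R@np.array([[c,-s,0],[s,c,0],[0,0,1]])
    return out
E
python3 - <<'E'
from h import *
y=np.array([.146,.989]);y/=np.linalg.norm(y);x=np.array([y[1],-y[0]])
E=np.array([.504,-.281]); C=E+.049*y; P=C-.005*x; piv=P+.11*y+.005*x
print("press",P,"pivot",piv)
Q=[list(P)+[.15],list(piv)+[.165],list(E)+[.15]]
for n in ["top","side"]: print(n,proj(n,Q).round(1).tolist())
for r in rows_to([.42,.25,.404],.8,8): print(r)
E
```

```text
press [ 0.50620962 -0.23179515] pivot [ 0.52722054 -0.12370472]
top [[376.3, 247.1], [327.9, 239.0], [398.3, 247.4]]
side [[157.6, 269.7], [185.7, 212.6], [146.4, 298.3]]
[0, -43.0, -35.0, 0.0, np.float64(0.066)]
[0, -46.0, -32.0, 0.0, np.float64(0.066)]
[0, -48.0, -29.0, 0.0, np.float64(0.066)]
[0, -50.0, -26.0, 0.0, np.float64(0.066)]
[0, -51.0, -23.0, 0.0, np.float64(0.066)]
[0, -53.0, -19.0, 0.0, np.float64(0.066)]
[0, -54.0, -16.0, 0.0, np.float64(0.066)]
[0, -55.0, -12.0, 0.0, np.float64(0.066)]
```

The pivot and free end project onto the hinge cap and red tip in both views, so the press point is about (0.506, -0.232, 0.150). Moving over, high up.

>>> play_rows([
  [0,-35,-28,0,0.07],
  [0,-37,-26,0,0.07],
  [0,-39,-23,0,0.07],
  [0,-40,-21,0,0.07],
  [0,-41,-18,0,0.07],
  [0,-42,-15,0,0.07],
  [0,-43,-13,0,0.07],
  [0,-44,-10,0,0.07],
], grip_force=10)

```text
time: 2.15
tool_pos: [0.3643, 0.3116, 0.4035]
ee_rot: [[-0.689, 0.725, -0.002], [0.725, 0.689, 0.006], [0.005, 0.003, -1.0]]
contact_force: [1.1, 0.6, -0.8]
gripper_width: 0.0321
```

```bash
python3 - <<'E'
from h import *
for r in rows_to([.43,-.22,.404],.03,16): print([float(v) for v in r])
E
```

```text
[0.0, -27.0, -20.0, -0.0, 0.046]
[0.0, -28.0, -19.0, -0.0, 0.046]
[0.0, -29.0, -17.0, -0.0, 0.046]
[0.0, -29.0, -16.0, -0.0, 0.046]
[0.0, -30.0, -15.0, -0.0, 0.046]
[0.0, -31.0, -13.0, -0.0, 0.046]
[0.0, -31.0, -12.0, -0.0, 0.046]
[0.0, -32.0, -10.0, -0.0, 0.046]
[0.0, -32.0, -9.0, -0.0, 0.046]
[0.0, -33.0, -8.0, -0.0, 0.046]
[0.0, -33.0, -6.0, -0.0, 0.046]
[0.0, -33.0, -5.0, -0.0, 0.046]
[0.0, -33.0, -3.0, -0.0, 0.046]
[0.0, -33.0, -1.0, -0.0, 0.046]
[0.0, -33.0, 0.0, -0.0, 0.046]
[0.0, -33.0, 2.0, -0.0, 0.046]
```

>>> play_rows([
  [0,-30,-21,0,0.05],
  [0,-31,-20,0,0.05],
  [0,-32,-18,0,0.05],
  [0,-32,-17,0,0.05],
  [0,-33,-16,0,0.05],
  [0,-34,-14,0,0.05],
  [0,-34,-13,0,0.05],
  [0,-35,-11,0,0.05],
])

```text
time: 2.95
tool_pos: [0.3998, 0.0068, 0.4033]
ee_rot: [[-0.331, 0.943, 0.005], [0.943, 0.331, 0.01], [0.008, 0.008, -1.0]]
contact_force: [0.6, -0.0, -0.5]
gripper_width: 0.0007
```

```bash
python3 - <<'E'
from h import *
for r in rows_to([.43,-.22,.404],.03,10): print([float(v) for v in r])
E
```

```text
[0.0, -22.0, -5.0, -0.0, 0.031]
[0.0, -23.0, -4.0, -0.0, 0.031]
[0.0, -23.0, -3.0, -0.0, 0.031]
[0.0, -23.0, -3.0, -0.0, 0.031]
[0.0, -23.0, -2.0, -0.0, 0.031]
[0.0, -23.0, -1.0, -0.0, 0.031]
[0.0, -23.0, -0.0, -0.0, 0.031]
[0.0, -23.0, 0.0, -0.0, 0.031]
[0.0, -23.0, 1.0, -0.0, 0.031]
[0.0, -23.0, 2.0, -0.0, 0.031]
```

>>> play_rows([
  [0,-29,-7,0,0.04],
  [0,-29,-5,0,0.04],
  [0,-29,-4,0,0.04],
  [0,-29,-3,0,0.04],
  [0,-29,-2,0,0.04],
  [0,-29,0,0,0.04],
  [0,-29,1,0,0.04],
  [0,-25,2,0,0.03],
])

```text
time: 3.75
tool_pos: [0.4253, -0.2333, 0.4032]
ee_rot: [[-0.013, 1.0, 0.012], [1.0, 0.013, 0.012], [0.012, 0.012, -1.0]]
contact_force: [0.9, 0.7, -0.8]
gripper_width: 0.0002
```

```bash
python3 - <<'E'
from h import *
for r in rows_to([.435,-.225,.313],.03,4): print([float(v) for v in r])
o=observe();print(o['time'],o['tool_pos'],o['contact_force'])
for n in ["wrist","top","side"]: cv2.imwrite(f"pics/{n}1.png",get_image(n))
E
```

```text
[0.0, 2.0, 2.0, 23.0, -0.004]
[0.0, 2.0, 2.0, 23.0, -0.004]
[0.0, 2.0, 2.0, 23.0, -0.004]
[0.0, 2.0, 2.0, 23.0, -0.004]
3.75 [ 0.42527329 -0.2332647   0.40319585] [ 0.90841855  0.67943268 -0.8398463 ]
```

View pics/wrist1.png

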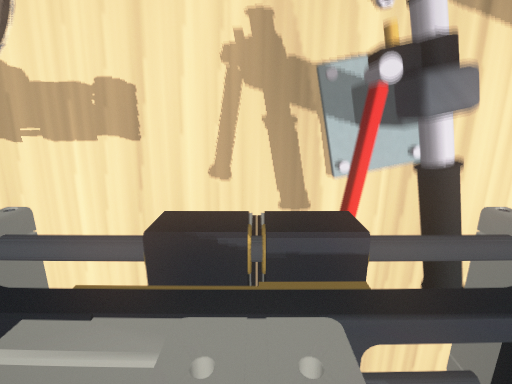

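View pics/side1.png

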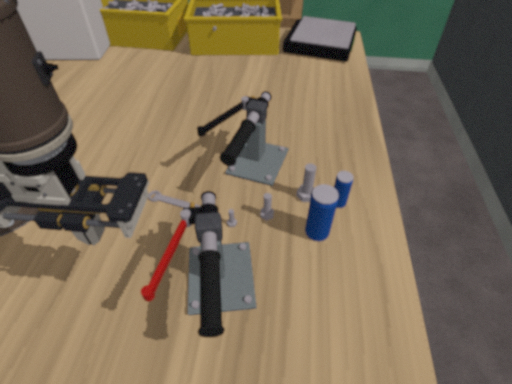

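The arm is on the robot side of the red lever, fingers shut, jaw axis square to the blade. In the wrist view the red blade shows at (350-390, 70-215), ahead of the right finger's back. I'll go down now, well short of the blade.

>>> play_rows([
  [0,0,5,30,0],
  [0,0,5,30,0],
  [0,0,5,25,0],
  [0,0,5,8,0],
  [0,0,0,0,0],
])

```text
time: 4.4
tool_pos: [0.4481, -0.2269, 0.3085]
ee_rot: [[-0.019, 1.0, 0.014], [1.0, 0.019, 0.015], [0.015, 0.014, -1.0]]
contact_force: [-0.5, -0.3, 0.8]
gripper_width: 0.0004
```

```bash
python3 - <<'E'
from h import *
o=observe();R=np.array(o['ee_rot']);p=np.array(o['tool_pos']);print(p,p+R[:,2]*.159,p+R[:,2]*.178,o['contact_force'])
for n in ["wrist","top","side"]:
  im=get_image(n);cv2.imwrite(f"pics/{n}2.png",im)
im=cv2.imread("pics/side2.png");cv2.imwrite("pics/side2c.png",cv2.resize(im[150:350,60:280],None,fx=3,fy=3,interpolation=2))
im=cv2.imread("pics/top2.png");cv2.imwrite("pics/top2c.png",cv2.resize(im[170:320,290:470],None,fx=4,fy=4,interpolation=2))
E
```

```text
[ 0.4481275  -0.22692079  0.30853707] [ 0.45038729 -0.22453569  0.14957102] [ 0.45065733 -0.22425068  0.13057508] [-0.52857042 -0.3309852   0.79446299]
```

View pics/side2c.png

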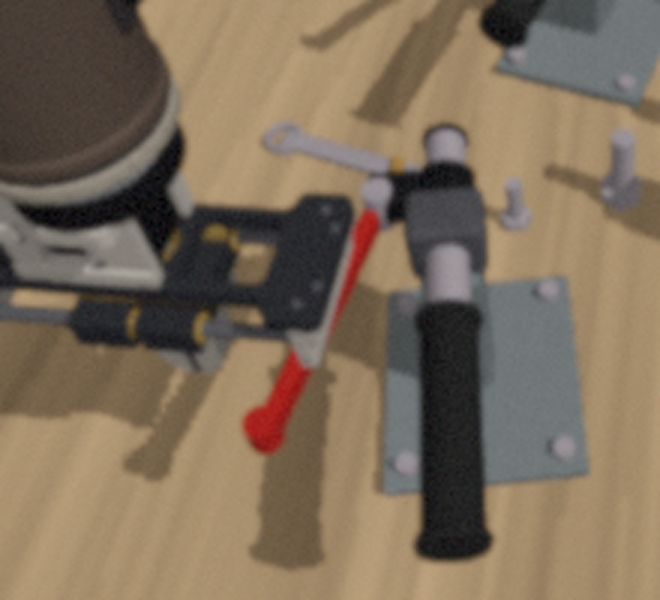

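View pics/wrist2.png

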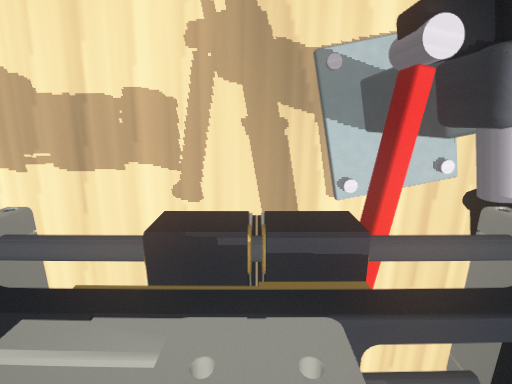

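```bash
python3 - <<'E'
from h import *
o=observe();R=np.array(o['ee_rot']);p=np.array(o['tool_pos'])
for sx in(-37.5,37.5):
  for z in (.112,.1):
    q=p+R@np.array([sx/1000,.095,z]);print(q.round(3),proj("side",q),proj("wrist",q))
E
```

```text
[ 0.545 -0.262  0.199] [[170.9121957  273.49356184]] [[479.06026892 372.39302082]]
[ 0.545 -0.262  0.211] [[169.24607243 269.26134149]] [[502.31408658 399.30138677]]
[ 0.544 -0.187  0.2  ] [[182.99352522 230.5623545 ]] [[522.69909507 202.74253546]]
[ 0.544 -0.187  0.212] [[181.68392226 226.01075191]] [[557.19976401 214.00925003]]
```

```bash
python3 - <<'E'
import cv2
im=cv2.imread("pics/side2.png");cv2.imwrite("pics/side2d.png",cv2.resize(im[200:300,100:220],None,fx=6,fy=6,interpolation=2))
E
```

```text
(no output)
```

View pics/side2d.png

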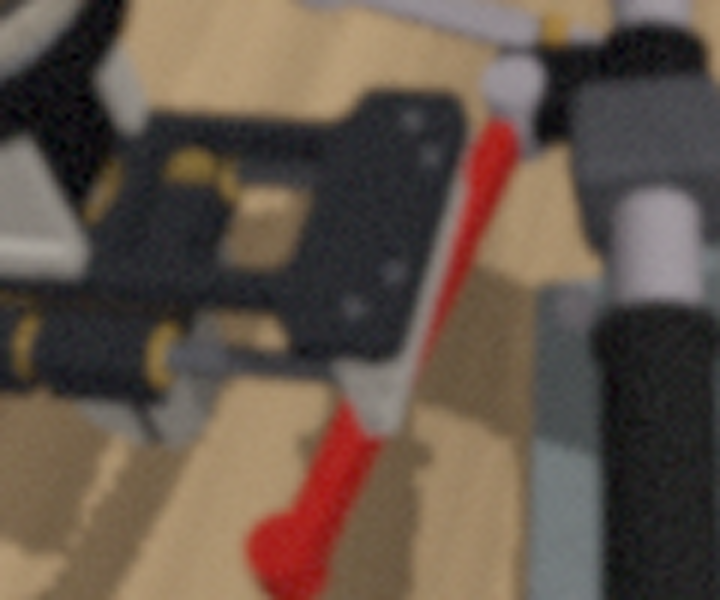

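The gripper body's end plate bottom shows at side pixel (165,272), which matches z of about 0.20, so it clears the blade top at 0.159. Grasp point height is 0.150. Contact is expected in about 37 mm.

>>> play_rows([
  [0,-4,8,0,0],
  [0,-3,8,0,0],
  [0,0,7,0,0],
  [0,0,3,0,0],
  [0,0,0,0,0],
])

```text
time: 5.05
tool_pos: [0.4773, -0.2356, 0.3139]
ee_rot: [[-0.018, 1.0, 0.023], [1.0, 0.018, 0.013], [0.012, 0.023, -1.0]]
contact_force: [0.1, -0.7, -1.2]
gripper_width: 0.0004
```

>>> play_rows([
  [0,0,3,0,0],
  [0,0,3,0,0],
  [0,0,3,0,0],
  [0,0,3,0,0],
])

```text
time: 5.45
tool_pos: [0.4888, -0.2358, 0.3138]
ee_rot: [[-0.017, 1.0, 0.02], [1.0, 0.017, 0.013], [0.013, 0.021, -1.0]]
contact_force: [-2.2, -0.7, -0.2]
gripper_width: 0.0005
```

```bash
python3 - <<'E'
from h import *
o=observe();R=np.array(o['ee_rot']);p=np.array(o['tool_pos']);print(o['time'],p,p+R[:,2]*.159,o['contact_force'])
for n in ["side","top"]:
  im=get_image(n)
  cv2.imwrite(f"pics/{n}3.png",cv2.resize(im[180:320,100:260],None,fx=4,fy=4,interpolation=2) if n=="side" else cv2.resize(im[170:320,290:470],None,fx=4,fy=4,interpolation=2))
  m=red(im);v,u=np.nonzero(m);print(n,m.sum(),u.min(),u.max(),v.min(),v.max())
E
```

```text
5.45 [ 0.4887975  -0.23576077  0.31378691] [ 0.49204602 -0.23367022  0.15483384] [-2.18103055 -0.66928635 -0.15650809]
side 341 145 167 270 301
top 133 332 366 238 243
```

View pics/side3.png

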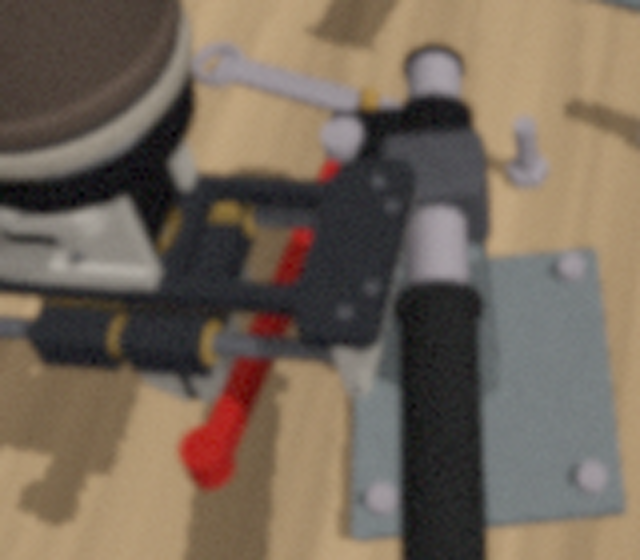

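Contact at the expected place, about 2 N, and the lever's tip has begun to move. Pressing on in small steps.

>>> play_rows([
  [0,0,3,1,0],
  [0,0,3,1,0],
  [0,0,3,1,0],
  [0,0,3,1,0],
])

```text
time: 5.95
tool_pos: [0.5013, -0.2356, 0.3099]
ee_rot: [[-0.017, 1.0, 0.02], [1.0, 0.016, 0.014], [0.013, 0.02, -1.0]]
contact_force: [-3.4, -0.8, 2.7]
gripper_width: 0.0004
```

>>> play_rows([
  [0,0,3,0,0],
  [0,0,3,0,0],
  [0,0,3,0,0],
])

```text
time: 6.25
tool_pos: [0.5104, -0.2356, 0.3097]
ee_rot: [[-0.016, 1.0, 0.018], [1.0, 0.016, 0.014], [0.014, 0.018, -1.0]]
contact_force: [-4.9, -0.2, 2.8]
gripper_width: 0.0002
```

>>> play_rows([
  [0,0,2,0,0],
  [0,0,2,0,0],
  [0,0,2,0,0],
])

```text
time: 6.55
tool_pos: [0.5167, -0.2353, 0.3097]
ee_rot: [[-0.016, 1.0, 0.017], [1.0, 0.016, 0.015], [0.014, 0.017, -1.0]]
contact_force: [-5.6, -0.5, 3.5]
gripper_width: 0.0004
```

>>> play_rows([
  [0,0,1.5,0,0],
  [0,0,1.5,0,0],
])

```text
time: 6.75
tool_pos: [0.5179, -0.2355, 0.3095]
ee_rot: [[-0.016, 1.0, 0.012], [1.0, 0.016, 0.016], [0.016, 0.013, -1.0]]
contact_force: [-12.1, 0.2, 9.9]
gripper_width: 0.0005
```

The force has jumped to 12 N, so it's at the stop. Holding there with small forward nudges.

>>> play_rows([
  [0,0,0.8,0,0],
  [0,0,0.8,0,0],
  [0,0,0.8,0,0],
  [0,0,0.8,0,0],
])

```text
time: 7.15
tool_pos: [0.5187, -0.2359, 0.3096]
ee_rot: [[-0.014, 1.0, 0.007], [1.0, 0.014, 0.019], [0.018, 0.007, -1.0]]
contact_force: [-8.3, 0.7, 6.4]
gripper_width: 0.0004
```

```bash
python3 - <<'E'
from h import *
o=observe();print(o['time'],o['tool_pos'],o['contact_force'])
im=get_image("side");cv2.imwrite("pics/side4.png",cv2.resize(im[180:320,100:260],None,fx=4,fy=4,interpolation=2))
E
```

```text
7.15 [ 0.5186544  -0.23586365  0.30962784] [-8.25397803  0.67285059  6.35433272]
```

View pics/side4.png

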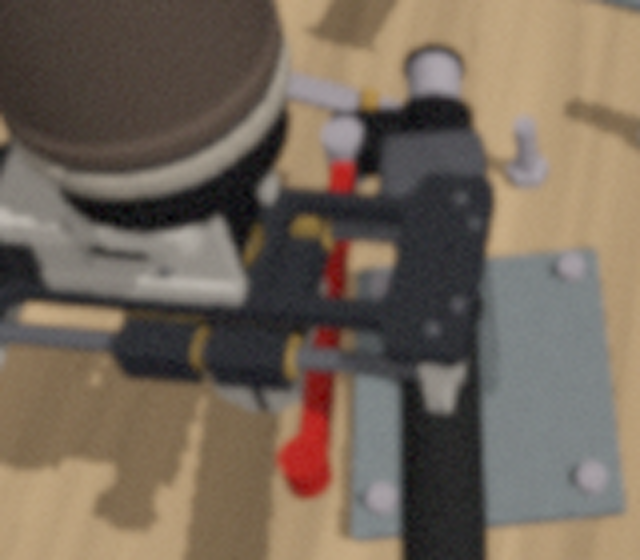

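>>> play_rows([
  [0,0,1.2,0,0],
  [0,0,1.2,0,0],
  [0,0,1.2,0,0],
  [0,0,1.2,0,0],
])

```text
time: 7.6
tool_pos: [0.52, -0.2364, 0.3097]
ee_rot: [[-0.012, 1.0, -0.001], [1.0, 0.012, 0.022], [0.022, -0.001, -1.0]]
contact_force: [-9.4, 1.1, 8.1]
gripper_width: 0.0007
```

```bash
python3 - <<'E'
from h import *
o=observe();print(o['time'],o['tool_pos'],o['contact_force'])
im=get_image("side");m=red(im);v,u=np.nonzero(m);k=v>v.max()-9;print("tip px",u[k].mean(),v.max())
E=np.array([.504,-.281]);pv=np.array([.5272,-.1237])
for a in(0,.1,.2,.25,.27,.3):
  c,s=np.cos(a),np.sin(a);e=pv+np.array([[c,-s],[s,c]])@((E-pv)*(1-.009/.159));print(a,proj("side",[e[0],e[1],.15]))
E
```

```text
7.6 [ 0.51995998 -0.23636332  0.30966881] [-9.41132539  1.0788912   8.06153991]
tip px 176.20652173913044 303
0 [[149.12710803 292.95497265]]
0.1 [[158.37774082 294.89982947]]
0.2 [[168.02919463 295.93815614]]
0.25 [[172.95892455 296.10945606]]
0.27 [[174.94412981 296.11256443]]
0.3 [[177.93228853 296.04709458]]
```

Forces exceed the spring's 4.5 N and the lever's tip pixel is at its stop position, stable. Holding a bit more.

>>> play_rows([
  [0,0,1.2,0,0],
  [0,0,1.2,0,0],
  [0,0,1.2,0,0],
  [0,0,1.2,0,0],
  [0,0,1.2,0,0],
  [0,0,1.2,0,0],
])

```text
time: 8.25
tool_pos: [0.5218, -0.2371, 0.3098]
ee_rot: [[-0.008, 1.0, -0.014], [1.0, 0.009, 0.027], [0.027, -0.013, -1.0]]
contact_force: [-9.0, 0.8, 8.1]
gripper_width: 0.0004
```

```bash
python3 - <<'E'
from h import *
def tip(im):
  m=red(im);v,u=np.nonzero(m);k=v>v.max()-9;return u[k].mean(),v.max()
print(tip(cv2.imread("pics/side0.png")),tip(get_image("side")),observe()['contact_force'])
E
```

```text
(np.float64(148.14851485148515), np.int64(300)) (np.float64(176.28571428571428), np.int64(303)) [-9.91654697  0.98322776  6.94412197]
```

The tip moved 28.1 px, against 28.8 predicted for 0.30 rad, so the joint is at about 0.29 and steady. It has been held about 1.5 s. Backing off now.

>>> play_rows([
  [0,0,-4,0,0],
  [0,0,-6,0,0],
  [0,0,-8,0,0],
  [0,0,-8,0,0],
  [0,0,-8,0,0],
  [0,0,-10,0,0],
  [0,0,-12,0,0],
  [0,0,-12,0,0],
])

```text
time: 9.1
tool_pos: [0.4513, -0.2369, 0.3107]
ee_rot: [[-0.011, 1.0, -0.009], [1.0, 0.011, 0.026], [0.026, -0.009, -1.0]]
contact_force: [-0.6, -0.3, -0.4]
gripper_width: 0.0004
```

>>> play_rows([
  [0,0,-15,0,0],
  [0,0,-10,0,0],
  [0,0,0,0,0],
  [0,0,0,0,0],
  [0,0,0,0,0],
])

```text
time: 9.6
tool_pos: [0.4228, -0.2374, 0.3117]
ee_rot: [[-0.009, 1.0, -0.007], [1.0, 0.01, 0.027], [0.027, -0.007, -1.0]]
contact_force: [0.3, 0.7, -0.9]
gripper_width: 0.0009
```

```bash
python3 - <<'E'
from h import *
o=observe();print(o['time'],o['tool_pos'],o['contact_force'])
def tip(im):
  m=red(im);v,u=np.nonzero(m);k=v>v.max()-9;return u[k].mean(),v.max()
im=get_image("side");cv2.imwrite("pics/side5.png",im);print(tip(im))
E
```

```text
9.6 [ 0.42280891 -0.23740217  0.31169244] [ 0.34702705  0.70900889 -0.89652849]
(np.float64(148.09), np.int64(300))
```

View pics/side5.png

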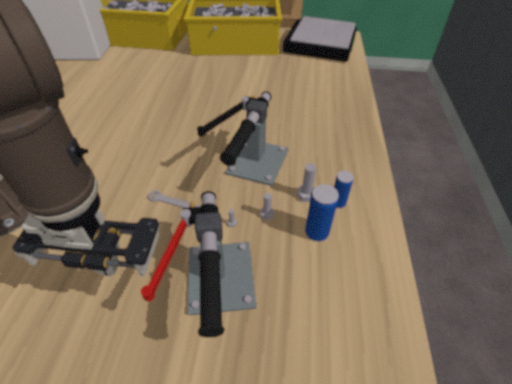

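The lever is back out: tip at (148.1,300), as at the start, and the loose things haven't moved. Lifting clear.

>>> play_rows([
  [0,0,-3,-25,0],
  [0,0,-3,-25,0],
  [0,0,0,-25,0],
  [0,0,0,-10,0],
  [0,0,0,0,0],
  [0,0,0,0,0],
])

```text
time: 10.25
tool_pos: [0.4199, -0.239, 0.3982]
ee_rot: [[-0.012, 1.0, -0.009], [1.0, 0.013, 0.025], [0.025, -0.009, -1.0]]
contact_force: [-0.2, -0.0, 0.1]
gripper_width: 0.0008
```

```bash
python3 - <<'E'
from h import *
a=cv2.imread("pics/side0.png");b=get_image("side")
d=cv2.absdiff(a,b).max(2)[85:345,190:370];print("diff>40 px right of arm:",(d>40).sum())
m=red(b);v,u=np.nonzero(m);k=v>v.max()-9;print(u[k].mean(),v.max())
o=observe();print(o['time'],o['tool_pos'],o['contact_force'],max(abs(np.array(o['joint_vel']))))
hand_in()
E
```

```text
diff>40 px right of arm: 0
148.16161616161617 300
10.3 [ 0.41987582 -0.23892325  0.39794111] [-0.6031577   0.40253762 -0.38640578] 0.008228290559348948
the job is handed in; nothing more can be done
```

I pressed the red lever in to its stop with the back of the shut fingers, held it there about 1.5 s, let it spring out, moved clear and handed in at 10.3 s.

- **At the stop:** the horizontal force on the lever was 8–12 N. The lever's tip moved 28.1 px in the side view, against 28.8 px predicted for 0.30 rad, which puts the joint at about 0.29 rad. During the hold, an upward force of 6–10 N also showed, probably friction, and the tool tilted by about 0.03 rad. Neither moved the lever off its stop.
- **After release:** the lever's tip was back at its starting pixel (148.2 against 148.1). In the side view, nothing visibly changed around the stands, can, bolt or black lever (no pixel differed by more than 40 levels). The wrench's left end was outside the compared area; it looked unmoved in the picture after release. The force reading was about zero.

The joint value is inferred from the pictures, as the robot's state doesn't report it. No check failed. The top camera missed the red lever at first, so I located it by colour in two views, which agreed to about 6 mm.

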